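# Fit the back-up battery in an alarm panel

### The job

Fit the back-up battery in the alarm panel, the white steel wall cabinet that lies closed on its back on the bench. Take the panel's door by its handle and swing it open until it stands upright by itself, lay the battery flat and fully down between the four metal tabs of the battery bay with its two terminals towards the contact springs and the circuit board, then swing the door shut again. Lower the door gently, do not let it slam; do not drop the battery; and leave the pipe fitting and the tape roll on the bench where they lie.

Things in the scene. Friction and masses are not known exactly. Their poses are not given: they have to be found in the camera images.
- panel: alarm panel: white steel cabinet lying on its back, fixed to the bench, 220 mm (x) by 260 (y), rim 85 high, 99 with the door. Origin: centre of its underside; +x away from the robot to the end with the circuit board, +y to the hinged side (left), +z up. Walls and floor 3 mm. Board up to z = 30 in the far half (x > 23); a transformer 38 high at x = -55 to -5, y = 64 to 106; battery bay in between
- panel_door (a joint): the panel's door, hinged along its left (+y) long edge, axis level: 0 rad = shut flat, grows as the right edge swings up and over to the left; 1.571 = upright, stop at 1.66. Door 224 x 262 mm, 14 thick, 0.9 kg. Stiff hinge: it stays by itself from about 1.1 rad on, below that it falls shut if let go. Lifting at the handle takes about 7 N
- door_hinge (a point): point on the door's hinge line at its middle, in the door's middle plane; in the panel frame at x = 0, y = 130, z = 92 mm
- handle_grip (a point): grip point: middle of the door's handle, a round steel bar 10 mm thick along the panel's x, straight for 84 mm, 43 mm off the door's outer face (38 mm clear under the bar), 19 mm from the door's free right edge. Measured from the hinge line, 242 mm along the door and 50 mm out from its middle plane; door shut: 142 mm above the bench. Axes turn with the door, equal the panel's when shut
- battery_bay (a point): where the middle of the battery's underside belongs: on the panel's floor (z = 3 mm) at x = -30, y = -25 mm in the panel frame; axes as the panel's. The bay is 101 mm along y and 56 mm along x between bent metal tabs 18 to 22 mm high with flared tops; brass contact springs stand beyond its +x side. 46 mm free to the cabinet's near wall, 24 mm to the board
- battery: sealed back-up battery, a grey block with a black end face, lying on its broad side: 97 mm long (its y), 52 mm wide (its x), 43 mm high (z), 0.45 to 0.65 kg. Origin: middle of its underside. Two brass terminal blades stand 6 mm out of the black +x face, 36 mm either side of the middle
- battery_terminals (a point): point midway between the tips of the battery's two terminals: 32 mm along the battery's +x from its middle, half way up. In the fitted battery it lies on the +x side, towards the board
- pipe_tee: grey tee-shaped conduit fitting lying loose on the bench, 51 x 72 x 30 mm, to be left alone. Origin: centre of its underside
- tape_roll: large roll of tape lying flat and loose on the bench, 92 mm in diameter, 19 mm high, to be left alone. Origin: centre of its underside
Mind the look-alikes: they are no part of the job. Leave any orange look-alike of the battery alone.

How it is judged (in metres and radians):
On the way, in this order (a step that is already met when the one before it is completed fails the run):
1. the fingers take the door's handle (contact force between the fingers and panel above 0.5 N and distance between the grasp point and handle_grip below 0.06 m), for 0.1 s.
2. the door is swung open until it stands upright (more than 1.3 rad) (value of joint panel_door above 1.3 rad), for 0.2 s.
3. the battery lies fully down in its bay, terminals towards the board, let go of (x of battery in the frame of battery_bay between -0.006 and 0.006 m and y of battery in the frame of battery_bay between -0.006 and 0.006 m and z of battery in the frame of battery_bay below 0.004 m and x of battery_terminals in the frame of battery_bay above 0.02 m and angle between battery's own z axis and vertical below 0.08 rad and contact force between the fingers and battery below 0.2 N), for 0.3 s.
At the end, for the whole second after the job is handed in: The battery lies at rest in its bay, middle within 6 mm of the bay's along x and y, underside within 4 mm of the floor, flat within 0.08 rad, terminals on the board's side; the door is shut to within 0.03 rad (x of battery in the frame of battery_bay between -0.006 and 0.006 m and y of battery in the frame of battery_bay between -0.006 and 0.006 m and z of battery in the frame of battery_bay below 0.004 m and x of battery_terminals in the frame of battery_bay above 0.02 m and angle between battery's own z axis and vertical below 0.08 rad and value of joint panel_door below 0.03 rad and linear speed of battery below 0.02 m/s); the robot touches nothing.
It fails at once if the door slams (falls faster than 3 rad/s just above shut) (value of joint panel_door below 0.12 rad and velocity of joint panel_door below -3 rad/s).
It fails at once if the battery is dropped (not held while its underside is more than 40 mm above the bench) (contact force between each of the arm, the fingers and battery below 0.05 N and height (world z) of battery above 0.04 m).
It fails at once if the pipe fitting or the tape roll is moved more than 40 mm (distance of any of pipe_tee, tape_roll from where it was at the start of the episode above 0.04 m).
It also fails if it takes over 72 s, if anything falls off the work surface, if the arm or the gripper's body presses on something with over 40 N, if the wrist force passes 120 N, or if a joint passes its speed limit or range.

### The arm

A 6-joint arm with a two-finger parallel gripper is mounted at the origin on a cart in front of the work surface, level with it; the furniture and walls round the work are solid. World frame = base frame: x ahead of the robot, y to its left, z up, the work surface at z = 0. Lengths are in mm, angles in rad, forces in N, time in s.
With the tool pointing down it reaches from about 300 to 775 mm from the base axis. Payload 14.6 kg.
Tool frame: the origin (TCP) lies midway between the tips of the shut fingers; the grasp point (between the pads) lies 19 mm behind it; z points along the fingers, y is the line along which they close (so a half turn about z gives the same grasp; the last joint's range is limited). The gripper opens to 94 mm and grips with 3 to 60 N. Pads are 16 mm wide; open, the fingers measure 119 mm over their backs; the gripper's body (75 mm by 177 mm) begins 78 mm behind the grasp point.
Start: joints at [-1.296, 0.3, 1.521, -0, 1.321, -0.067], TCP at [184.344, -518.176, 205.446] pointing down, gripper open.
Joint ranges: [-3.03, 3.03], [-0.79, 2.21], [0.23, 2.52], [-1.04, 4.18], [0, 3.07], [-2.55, 2.55]. Speed limits (rad/s): [2.22, 2.22, 2.57, 3.14, 3.14, 3.14].

### API

Orientations are given as [roll, pitch, yaw] about the fixed x, y, z axes, in that order (R = Rz(yaw) Ry(pitch) Rx(roll)).
In Python, from cell import manip, camera gives the robot as it stands.
- The arm moves only by the tool move_arm, never from a script. Its arguments are lists of equal length, an entry for each row: "dp": the shift along the world's x, y, z in mm, a list of three; "rotation": the turn, a rotation vector about the world's x, y, z in rad, a list of three; "hand": the opening, from 0 (shut) to 1 (fully open). A call has 1 to 10 rows; each row shifts and turns the commanded pose from where the row before left it; what a row does not reach is not made up. A row lasts 1/8 s, in which the tool goes at most 62.5 mm and 10.7 degrees, less where a joint would pass 70% of its speed; a pose out of reach is approached as far as the arm can. A call with a gripper value outside its range is refused whole. The fingers move at their own pace and stop on an object; "newtons" is the grip in N (left out, the last holds). Time passes only in rows, so rows that do not move let the fingers close. It gives the time, the measured TCP pose, the force, the opening and the grip force at its end, in the units of the state.
- manip.read_state(): the state, without advancing time (a new reading comes with each control period).
- camera(name): name is "scene" or "top"; returns a dict with "image" (420x560x3 uint8, red, green, blue), "fx", "fy", "cx", "cy" (pixels), "k1" (the pictures are not rectified: a ray, as slopes to the right and down, at radius r is drawn at 1 + k1 r^2 times it, then the intrinsics apply), "R" (3x3) and "t" (3): a world point X has camera coordinates R X + t. Camera axes: x right, y down, z forward; pixel columns grow to the right and rows downward; lengths in mm; the calibration is good to about 2 mm. A picture is of the moment at which its call begins. There is no depth.
- manip.sign_off(): hands the job in; it is judged then, once.
The state is a dict: "clock": time; "joints": joint angles; "qd": joint speeds; "effort": joint torques, N m; "eef_pos": TCP position; "eef_rot": TCP orientation; "wrist_force": force on the tool from outside, world axes, zero at the start; "moment": the same for the moment, N m; "finger_gap": finger opening in mm; "finger_force": force on a finger pad.
Only numpy, scipy, OpenCV 4.12 (cv2) and the standard library are available. Lean on these libraries where they do the work, as an engineer would, in place of code of your own. Each camera call takes 0.05 s, during which the arm holds its last target. There are 200 camera calls.

## Working session

There is one attempt and no reset: what is moved stays moved. The work goes in short steps, Python scripts to look and compute and a tool call to move; the robot and the scene stay as the last step left them, time stands still between calls to the robot, and variables do not carry over. Pictures are saved under pics/ and viewed, at most 10 in all, crops included, and the job is handed in when it is done.

Besides the shell and the picture viewer there is one more tool, called after ">>>" as name(argument=value, ...), one argument or row to a line, values as JSON. move_arm: Moves the arm, as the interface text tells. Its arguments: {"type":"object","properties":{"dp":{"type":"array","items":{"type":"array","items":{"type":"number"}}},"rotation":{"type":"array","items":{"type":"array","items":{"type":"number"}}},"hand":{"type":"array","items":{"type":"number"}},"newtons":{"type":"number"}},"required":["dp","rotation","hand"]}

```bash
mkdir -p pics; cat > h.py <<'E'
import numpy as np, cv2
from cell import manip, camera
def snap(n,f):
    c=camera(n); cv2.imwrite(f'pics/{f}.png',c['image'][:,:,::-1]); np.savez(f'pics/{f}.npz',**{k:c[k] for k in c}); return c
def load(f): return np.load(f'pics/{f}.npz')
def ray(c,u,v):
    d=np.array([(u-c['cx'])/c['fx'],(v-c['cy'])/c['fy']]); s=d.copy()
    for _ in range(20): s=d/(1+c['k1']*(s@s))
    R=c['R']; return -R.T@c['t'], R.T@np.array([s[0],s[1],1])
def at(c,u,v,z):
    o,d=ray(c,u,v); return o+d*(z-o[2])/d[2]
def proj(c,X):
    p=c['R']@np.array(X,float)+c['t']; s=p[:2]/p[2]; s=s*(1+c['k1']*(s@s)); return s*[c['fx'],c['fy']]+[c['cx'],c['cy']]
E
python3 - <<'E'
from h import *
for n in('scene','top'):
    c=snap(n,n+'0'); print(n,c['fx'],c['k1'],-c['R'].T@c['t'])
a=cv2.imread('pics/scene0.png');b=cv2.imread('pics/top0.png')
for n,i in(('s',a),('t',b)): cv2.imwrite(f'pics/{n}big.png',cv2.resize(i,(800,600),interpolation=cv2.INTER_CUBIC))
print(manip.read_state())
E
```

```text
scene 504.14665381993814 -0.18723451940431388 [148.54486489 724.97119394 820.76759361]
top 511.9950873471046 -0.13056668270605226 [ 443.52063044  -30.38024319 1135.73240106]
{'clock': 0.1, 'joints': array([-1.29562031e+00,  3.00442171e-01,  1.52147197e+00,  1.81109693e-05,
        1.32069609e+00, -6.65943071e-02]), 'qd': array([ 6.01236188e-04,  2.16055565e-03, -8.42364036e-04, -6.56749224e-04,
        6.34189376e-05, -1.94142809e-03]), 'effort': array([ 4.63634660e-04, -5.32648051e+01, -3.53285801e+01,  7.08997459e-02,
        2.34483078e-02, -6.33535251e-05]), 'eef_pos': array([ 184.28155352, -517.98008229,  204.94835156]), 'eef_rot': array([-3.14057850e+00, -8.52189270e-05,  3.41765791e-01]), 'wrist_force': array([ 0.3142276 ,  0.25878974, -0.12998301]), 'moment': array([0.00373493, 0.02069137, 0.0006401 ]), 'finger_force': 0.0, 'finger_gap': 93.9555702841924}
```

View pics/sbig.png

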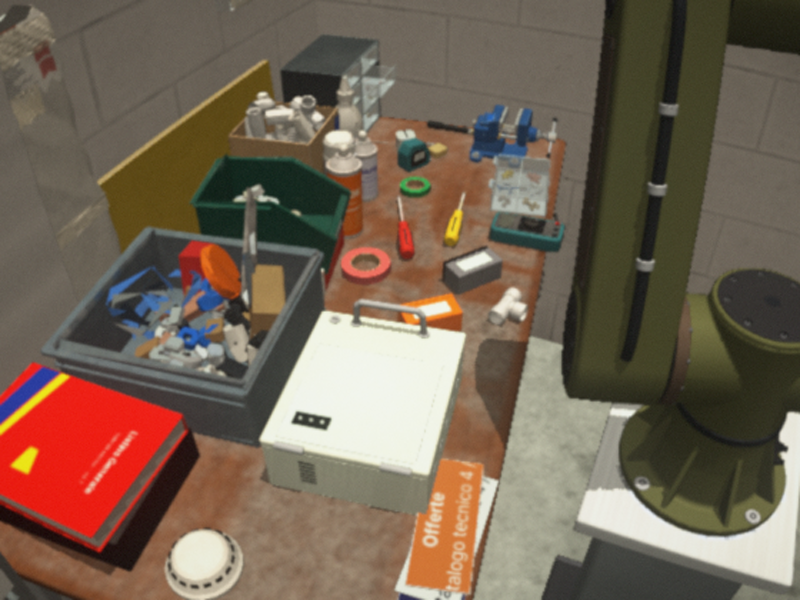

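View pics/tbig.png

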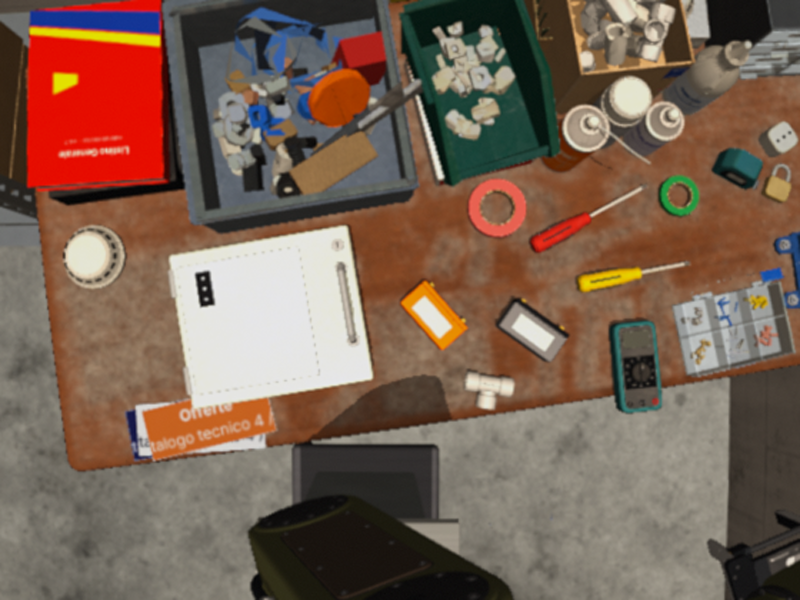

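```bash
python3 - <<'E'
import cv2
b=cv2.imread('pics/top0.png')[150:300,110:410]
cv2.imwrite('pics/tc.png',cv2.resize(b,(800,400),interpolation=cv2.INTER_CUBIC))
E
```

```text
(no output)
```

View pics/tc.png

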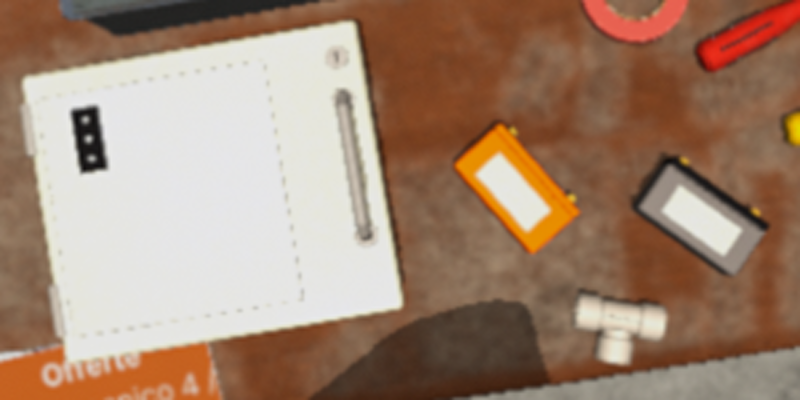

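```bash
python3 - <<'E'
from h import *
c=load('top0')
P=lambda u,v,z: at(c,110+(u+.5)/2.6667-.5,150+(v+.5)/2.6667-.5,z).round(1)
D=[P(*p,99) for p in((23,78),(356,20),(402,306),(68,360))]
print(D,[np.linalg.norm(D[i]-D[i-1]) for i in range(4)],np.mean(D,0))
H=[P(343,93,142),P(365,240,142)];print('h',H,np.mean(H,0))
for a,b in((0,1),(3,2)): d=D[a]-D[b];print(np.arctan2(-d[0],d[1]))
for a,b in((1,2),(0,3)): d=D[a]-D[b];print(np.arctan2(d[1],d[0]))
B=[P(*p,43) for p in((670,156),(768,227),(735,274),(634,205))]
print('b',B,[np.linalg.norm(B[i]-B[i-1]) for i in range(4)],np.mean(B,0))
d=B[0]-B[1];print(np.arctan2(-d[0],d[1]))
print('term',P(684,160,22),P(755,212,22))
O=[P(*p,43) for p in((500,123),(578,211),(533,252),(455,164))];print('o',O)
print('tee',P(620,322,15),'tape',P(635,0,19))
E
```

```text
[array([550.8, 272.7,  99. ]), array([596.9,  16.3,  99. ]), array([379.3, -20.7,  99. ]), array([335.2, 233.9,  99. ])] [np.float64(219.063461124853), np.float64(260.5113625161098), np.float64(220.72326565181112), np.float64(258.3911182684111)] [465.55 125.55  99.  ]
h [array([536.7,  23.3, 142. ]), array([429.6,   6.2, 142. ])] [483.15  14.75 142.  ]
0.1778964879394272
0.17151112894079037
0.16842588898011107
0.17805699674395423
b [array([ 497.6, -235. ,   43. ]), array([ 440.9, -315.2,   43. ]), array([ 402.9, -288.2,   43. ]), array([ 457.9, -205.9,   43. ])] [np.float64(49.222962121351486), np.float64(98.21878639038462), np.float64(46.61544808322666), np.float64(98.9863121850693)] [ 449.825 -261.075   43.   ]
-0.6153968787891175
term [ 495.4 -250.6   22. ] [ 453.1 -309.8   22. ]
o [array([522.9, -97.6,  43. ]), array([ 452.8, -160.7,   43. ]), array([ 419.7, -124.7,   43. ]), array([489.7, -61.7,  43. ])]
tee [ 362.  -199.2   15. ] tape [ 627.8 -210.6   19. ]
```

>>> move_arm(
  dp=[
    [25, 44, 0],
    [25, 44, 0],
    [25, 44, 0],
    [25, 44, 0],
    [25, 44, 0],
    [25, 44, 0],
    [25, 44, 0],
    [25, 44, 0],
    [25, 44, 0],
    [25, 44, 0],
  ],
  rotation=[
    [0, 0, -0.017],
    [0, 0, -0.017],
    [0, 0, -0.017],
    [0, 0, -0.017],
    [0, 0, -0.017],
    [0, 0, -0.017],
    [0, 0, -0.017],
    [0, 0, -0.017],
    [0, 0, -0.017],
    [0, 0, -0.017],
  ],
  hand=[0.6, 0.6, 0.6, 0.6, 0.6, 0.6, 0.6, 0.6, 0.6, 0.6],
  newtons=8,
)

```text
clock: 1.35
eef_pos: [434.8, -76.5, 205.4]
eef_rot: [-3.142, 0.0, 0.171]
wrist_force: [0.7, -0.0, -0.1]
finger_gap: 56.5
finger_force: 0.0
```

>>> move_arm(
  dp=[
    [25, 46, 0],
    [24, 45, 0],
    [0, 0, -25],
    [0, 0, -27],
    [0, 0, -26],
    [0, 0, 0],
  ],
  rotation=[
    [0, 0, 0],
    [0, 0, 0],
    [0, 0, 0],
    [0, 0, 0],
    [0, 0, 0],
    [0, 0, 0],
  ],
  hand=[0.6, 0.6, 0.6, 0.6, 0.6, 0.6],
)

```text
clock: 2.1
eef_pos: [482.4, 12.9, 126.0]
eef_rot: [-3.141, 0.003, 0.172]
wrist_force: [0.2, 0.3, 0.6]
finger_gap: 56.6
finger_force: 0.0
```

```bash
python3 - <<'E'
from h import *
a=snap('top','t1')['image'][150:260,170:310];b=snap('scene','s1')['image'][150:290,160:360]
o=np.vstack([cv2.resize(a,(382,300),interpolation=2),cv2.resize(b,(382,268),interpolation=2)])
cv2.imwrite('pics/c1.png',o[:,:,::-1])
E
```

```text
(no output)
```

View pics/c1.png

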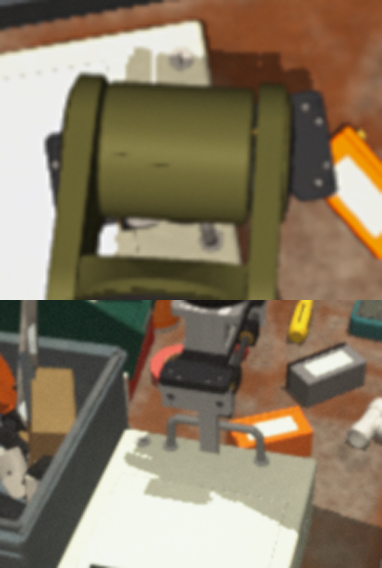

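The fingers straddle the handle bar near its middle; closing.

>>> move_arm(
  dp=[
    [0, 0, 0],
    [0, 0, 0],
    [0, 0, 0],
    [0, 0, 0],
    [0, 0, 0],
    [0, 0, 0],
  ],
  rotation=[
    [0, 0, 0],
    [0, 0, 0],
    [0, 0, 0],
    [0, 0, 0],
    [0, 0, 0],
    [0, 0, 0],
  ],
  hand=[0, 0, 0, 0, 0, 0],
  newtons=15,
)

```text
clock: 2.95
eef_pos: [483.1, 14.2, 127.4]
eef_rot: [-3.139, 0.0, 0.172]
wrist_force: [-1.3, 11.4, 2.2]
finger_gap: 9.6
finger_force: 15.0
```

```bash
python3 - <<'E'
from h import *
y=.174;n=32
T=np.linspace(0,1.60,n+1)
f=lambda t:np.array([130-242*np.cos(t)+50*np.sin(t),92+242*np.sin(t)+50*np.cos(t)])
prev=f(0)
for i in range(1,n+1):
    d=f(T[i])-prev;prev=f(T[i]);print([round(-np.sin(y)*d[0],1),round(np.cos(y)*d[0],1),round(d[1],1)],end=',')
    if i%8==0:print(T[i],f(T[i])-f(0))
E
```

```text
[np.float64(-0.5), np.float64(2.8), np.float64(12.0)],[np.float64(-0.6), np.float64(3.3), np.float64(11.9)],[np.float64(-0.7), np.float64(3.9), np.float64(11.7)],[np.float64(-0.8), np.float64(4.5), np.float64(11.5)],[np.float64(-0.9), np.float64(5.1), np.float64(11.2)],[np.float64(-1.0), np.float64(5.6), np.float64(11.0)],[np.float64(-1.1), np.float64(6.1), np.float64(10.7)],[np.float64(-1.2), np.float64(6.7), np.float64(10.3)],0.4 [38.57415657 90.29228854]
[np.float64(-1.3), np.float64(7.2), np.float64(10.0)],[np.float64(-1.3), np.float64(7.6), np.float64(9.6)],[np.float64(-1.4), np.float64(8.1), np.float64(9.2)],[np.float64(-1.5), np.float64(8.5), np.float64(8.8)],[np.float64(-1.6), np.float64(9.0), np.float64(8.3)],[np.float64(-1.6), np.float64(9.4), np.float64(7.9)],[np.float64(-1.7), np.float64(9.7), np.float64(7.4)],[np.float64(-1.8), np.float64(10.1), np.float64(6.9)],0.8 [109.26478088 158.43550947]
[np.float64(-1.8), np.float64(10.4), np.float64(6.4)],[np.float64(-1.9), np.float64(10.7), np.float64(5.8)],[np.float64(-1.9), np.float64(11.0), np.float64(5.3)],[np.float64(-2.0), np.float64(11.2), np.float64(4.7)],[np.float64(-2.0), np.float64(11.5), np.float64(4.1)],[np.float64(-2.0), np.float64(11.7), np.float64(3.6)],[np.float64(-2.1), np.float64(11.8), np.float64(3.0)],[np.float64(-2.1), np.float64(11.9), np.float64(2.4)],1.2000000000000002 [200.91137772 193.67134653]
[np.float64(-2.1), np.float64(12.0), np.float64(1.7)],[np.float64(-2.1), np.float64(12.1), np.float64(1.1)],[np.float64(-2.1), np.float64(12.2), np.float64(0.5)],[np.float64(-2.1), np.float64(12.2), np.float64(-0.1)],[np.float64(-2.1), np.float64(12.1), np.float64(-0.7)],[np.float64(-2.1), np.float64(12.1), np.float64(-1.3)],[np.float64(-2.1), np.float64(12.0), np.float64(-1.9)],[np.float64(-2.1), np.float64(11.9), np.float64(-2.6)],1.6 [299.04496455 190.43683582]
```

>>> move_arm(
  dp=[
    [-0.5, 4, 12],
    [-0.6, 3.5, 12],
    [-0.7, 4, 12],
    [-0.8, 4.5, 11.5],
    [-0.9, 5, 11],
    [-1, 5.5, 11],
    [-1.1, 6, 10.5],
    [-1.2, 6.5, 10.5],
  ],
  rotation=[
    [0, 0, 0],
    [0, 0, 0],
    [0, 0, 0],
    [0, 0, 0],
    [0, 0, 0],
    [0, 0, 0],
    [0, 0, 0],
    [0, 0, 0],
  ],
  hand=[0, 0, 0, 0, 0, 0, 0, 0],
)

```text
clock: 3.95
eef_pos: [476.4, 51.8, 218.8]
eef_rot: [3.141, -0.0, 0.172]
wrist_force: [0.7, -3.9, -5.9]
finger_gap: 9.2
finger_force: 15.0
```

>>> move_arm(
  dp=[
    [-1.3, 7, 10],
    [-1.3, 7.5, 9.5],
    [-1.4, 8, 9],
    [-1.5, 8.5, 9],
    [-1.6, 9, 8.5],
    [-1.6, 9.5, 8],
    [-1.7, 9.5, 7.5],
    [-1.8, 10, 7],
  ],
  rotation=[
    [0, 0, 0],
    [0, 0, 0],
    [0, 0, 0],
    [0, 0, 0],
    [0, 0, 0],
    [0, 0, 0],
    [0, 0, 0],
    [0, 0, 0],
  ],
  hand=[0, 0, 0, 0, 0, 0, 0, 0],
)

```text
clock: 4.95
eef_pos: [464.3, 120.2, 288.4]
eef_rot: [3.139, -0.002, 0.171]
wrist_force: [-1.2, -10.8, 5.3]
finger_gap: 9.8
finger_force: 15.0
```

>>> move_arm(
  dp=[
    [-1.8, 10.5, 6.5],
    [-1.9, 10.5, 6],
    [-1.9, 11, 5.5],
    [-2, 11, 4.5],
    [-2, 11.5, 4],
    [-2, 11.5, 3.5],
    [-2.1, 12, 3],
    [-2.1, 12, 2.5],
  ],
  rotation=[
    [0, 0, 0],
    [0, 0, 0],
    [0, 0, 0],
    [0, 0, 0],
    [0, 0, 0],
    [0, 0, 0],
    [0, 0, 0],
    [0, 0, 0],
  ],
  hand=[0, 0, 0, 0, 0, 0, 0, 0],
)

```text
clock: 5.95
eef_pos: [448.6, 211.0, 323.9]
eef_rot: [3.141, -0.003, 0.171]
wrist_force: [0.1, -5.8, 6.0]
finger_gap: 9.5
finger_force: 15.0
```

>>> move_arm(
  dp=[
    [-2.1, 12, 1.5],
    [-2.1, 12, 1],
    [-2.1, 12, 0.5],
    [-2.1, 12, 0],
    [-2.1, 12, -0.5],
    [-2.1, 12, -1],
    [-2, 10, -1.5],
    [0, 0, 0],
    [0, 0, 0],
  ],
  rotation=[
    [0, 0, 0],
    [0, 0, 0],
    [0, 0, 0],
    [0, 0, 0],
    [0, 0, 0],
    [0, 0, 0],
    [0, 0, 0],
    [0, 0, 0],
    [0, 0, 0],
  ],
  hand=[0, 0, 0, 0, 0, 0, 0, 0, 0],
)

```text
clock: 7.08
eef_pos: [433.8, 293.7, 322.2]
eef_rot: [-3.14, -0.001, 0.172]
wrist_force: [-0.6, 3.1, 6.2]
finger_gap: 9.1
finger_force: 15.0
```

>>> move_arm(
  dp=[
    [0, 0, 0],
    [0, 0, 0],
    [0, 0, 0],
    [0, 0, 15],
    [0, 0, 25],
    [0, 0, 25],
    [0, 0, 25],
    [0, -30, 10],
    [0, -50, 0],
    [0, -50, 0],
  ],
  rotation=[
    [0, 0, 0],
    [0, 0, 0],
    [0, 0, 0],
    [0, 0, 0],
    [0, 0, 0],
    [0, 0, 0],
    [0, 0, 0],
    [0, 0, 0],
    [0, 0, 0],
    [0, 0, 0],
  ],
  hand=[0.4, 0.4, 0.4, 0.4, 0.4, 0.4, 0.4, 0.4, 0.4, 0.4],
)

```text
clock: 8.32
eef_pos: [433.6, 161.5, 423.0]
eef_rot: [-3.142, -0.001, 0.172]
wrist_force: [0.3, 0.5, 0.7]
finger_gap: 38.1
finger_force: 0.0
```

>>> move_arm(
  dp=[
    [1.6, -42, -20],
    [1.6, -42, -20],
    [1.6, -42, -20],
    [1.6, -42, -20],
    [1.6, -42, -20],
    [1.6, -42, -20],
    [1.6, -42, -20],
    [1.6, -42, -20],
    [1.6, -42, -20],
    [1.6, -44, -20],
  ],
  rotation=[
    [0, 0, 0.078],
    [0, 0, 0.078],
    [0, 0, 0.078],
    [0, 0, 0.078],
    [0, 0, 0.078],
    [0, 0, 0.078],
    [0, 0, 0.078],
    [0, 0, 0.079],
    [0, 0, 0.079],
    [0, 0, 0.079],
  ],
  hand=[1, 1, 1, 1, 1, 1, 1, 1, 1, 1],
)

```text
clock: 9.57
eef_pos: [450.2, -260.8, 222.5]
eef_rot: [3.14, -0.0, 0.957]
wrist_force: [0.8, 0.5, -0.0]
finger_gap: 93.8
finger_force: 0.0
```

```bash
python3 - <<'E'
from h import *
a=snap('top','t2')['image'][140:300,110:410];b=snap('scene','s2')['image'][60:370,140:440]
cv2.imwrite('pics/c2.png',cv2.resize(a,(800,427),interpolation=2)[:,:,::-1])
cv2.imwrite('pics/c3.png',cv2.resize(b,(580,600),interpolation=2)[:,:,::-1])
E
```

```text
(no output)
```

View pics/c2.png

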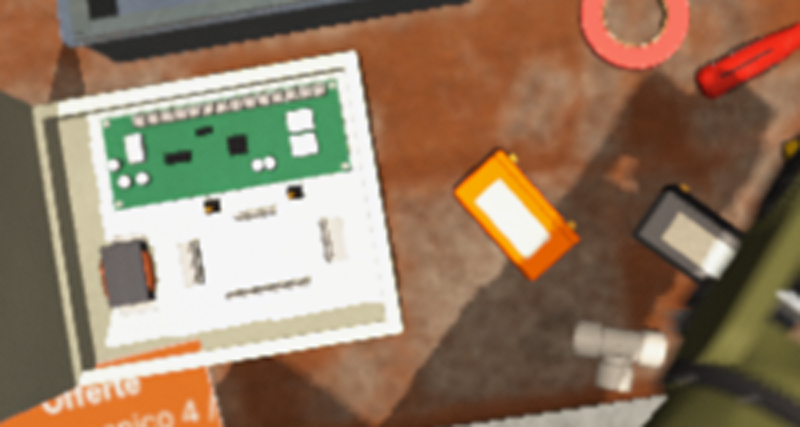

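View pics/c3.png

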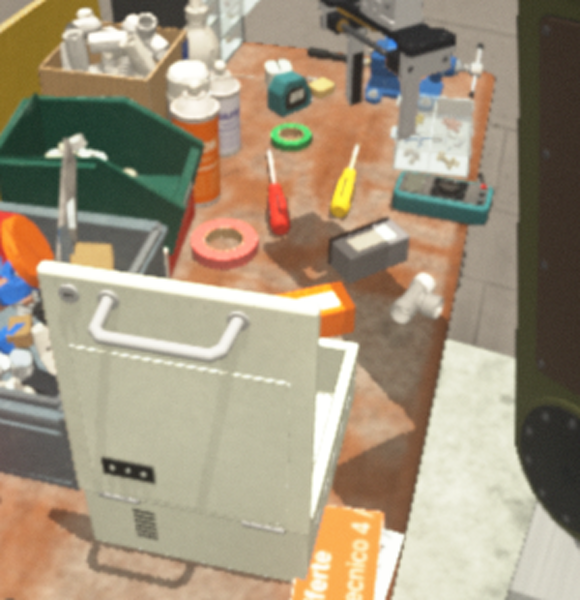

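>>> move_arm(
  dp=[
    [0, -1, -50],
    [0, 0, -50],
    [0, 0, -45],
    [0, 0, -30],
    [0, 0, -16],
    [0, 0, -7.5],
    [0, 0, 0],
  ],
  rotation=[
    [0, 0, 0],
    [0, 0, 0],
    [0, 0, 0],
    [0, 0, 0],
    [0, 0, 0],
    [0, 0, 0],
    [0, 0, 0],
  ],
  hand=[1, 1, 1, 1, 1, 1, 1],
)

```text
clock: 10.55
eef_pos: [450.4, -260.3, 24.1]
eef_rot: [3.141, -0.0, 0.955]
wrist_force: [0.2, -0.8, -0.0]
finger_gap: 94.1
finger_force: 0.0
```

```bash
python3 - <<'E'
from h import *
c=load('t2')
P=lambda u,v,z: at(c,110+(u+.5)/2.6667-.5,140+(v+.5)/2.6667-.5,z).round(1)
for n,z,q in(('rim',85,((38,105),(357,52),(402,330),(80,383))),('tabs',25,((193,262),(333,240),(268,288),(255,213))),('springs',25,((212,206),(294,192)))):
    A=[P(*p,z) for p in q];print(n,A,np.mean(A,0))
# predict bay pts
y=.174;R=np.array([[np.cos(y),-np.sin(y)],[np.sin(y),np.cos(y)]])
for o in((465,126),):
    for p in((-30,-25),(-30,25.5),(-30,-75.5),(-58,-25),(-2,-25)): print(p,(np.array(o)+R@p).round(1))
print(manip.read_state()['eef_pos'],manip.read_state()['wrist_force'])
E
```

```text
rim [array([552. , 264.8,  85. ]), array([594.8,  16.2,  85. ]), array([380.5, -20.6,  85. ]), array([336.7, 228.1,  85. ])] [466.    122.125  85.   ]
tabs [array([430.5, 150.8,  25. ]), array([449.5,  36.7,  25. ]), array([410. ,  89.2,  25. ]), array([470.9, 100.6,  25. ])] [440.225  94.325  25.   ]
springs [array([476.3, 135.8,  25. ]), array([488.3,  68.9,  25. ])] [482.3  102.35  25.  ]
(-30, -25) [439.8  96.2]
(-30, 25.5) [431.  145.9]
(-30, -75.5) [448.5  46.4]
(-58, -25) [412.2  91.3]
(-2, -25) [467.4 101. ]
[ 450.35630493 -260.34864438   24.10853788] [ 0.20442539 -0.75535295 -0.04128531]
```

>>> move_arm(
  dp=[
    [0, 0, 0],
    [0, 0, 0],
    [0, 0, 0],
    [0, 0, 0],
    [0, 0, 0],
    [0, 0, 0],
    [0, 0, 30],
    [0, 0, 40],
    [0, 0, 50],
    [0, 0, 0],
  ],
  rotation=[
    [0, 0, 0],
    [0, 0, 0],
    [0, 0, 0],
    [0, 0, 0],
    [0, 0, 0],
    [0, 0, 0],
    [0, 0, 0],
    [0, 0, 0],
    [0, 0, 0],
    [0, 0, 0],
  ],
  hand=[0, 0, 0, 0, 0, 0, 0, 0, 0, 0],
  newtons=35,
)

```text
clock: 11.8
eef_pos: [450.8, -260.7, 146.1]
eef_rot: [3.137, -0.0, 0.955]
wrist_force: [0.2, -0.1, -6.9]
finger_gap: 52.0
finger_force: 35.0
```

>>> move_arm(
  dp=[
    [-1, 36, 1],
    [-1, 36, 1],
    [-1, 36, 1],
    [-1, 36, 1],
    [-1, 36, 1],
    [-1, 36, 1],
    [-1, 36, 1],
    [-1, 36, 1],
    [-1, 35, 1],
    [-1, 33, 0],
  ],
  rotation=[
    [0, 0, 0.079],
    [0, 0, 0.079],
    [0, 0, 0.079],
    [0, 0, 0.079],
    [0, 0, 0.079],
    [0, 0, 0.079],
    [0, 0, 0.079],
    [0, 0, 0.079],
    [0, 0, 0.079],
    [0, 0, 0.079],
  ],
  hand=[0, 0, 0, 0, 0, 0, 0, 0, 0, 0],
)

```text
clock: 13.05
eef_pos: [438.7, 96.9, 150.5]
eef_rot: [-3.138, -0.0, 1.748]
wrist_force: [0.8, 0.1, -6.2]
finger_gap: 51.5
finger_force: 35.0
```

```bash
python3 - <<'E'
from h import *
a=snap('top','t3')['image'][160:290,110:290];b=snap('scene','s3')['image'][150:360,150:350]
a=cv2.resize(a,(450,325),interpolation=2); b=cv2.resize(b,(350,368),interpolation=2)
o=np.zeros((368,800,3),np.uint8);o[:325,:450]=a;o[:,450:]=b
cv2.imwrite('pics/c4.png',o[:,:,::-1]);print(manip.read_state()['eef_pos'],manip.read_state()['eef_rot'])
E
```

```text
[438.62797585  97.89607339 150.44862767] [-3.13807398e+00 -6.38185020e-04  1.74938130e+00]
```

View pics/c4.png

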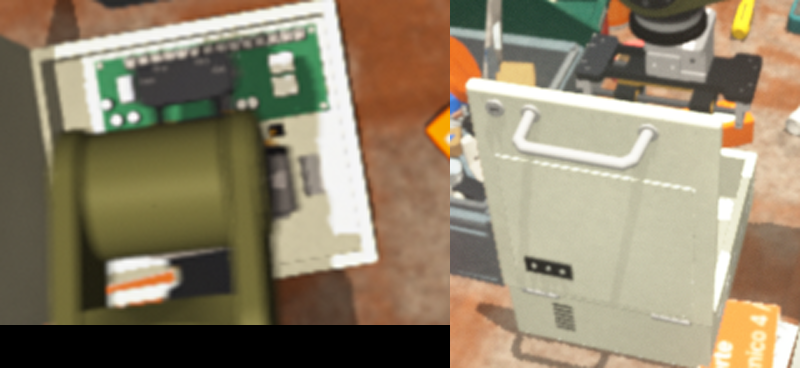

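```bash
python3 - <<'E'
from h import *
c=load('t3');s=10;x0,y0,w,h=205,200,60,60
im=cv2.resize(c['image'][y0:y0+h,x0:x0+w],None,fx=s,fy=s,interpolation=2)[:,:,::-1].copy()
t=np.array([438.7,97.2]);y=.176;R=np.array([[np.cos(y),-np.sin(y)],[np.sin(y),np.cos(y)]])
for o in(0,):
  for z,col in((169.4,(0,0,255)),(126.4,(255,0,0))):
    q=[proj(c,[*(t+R@p),z]) for p in((26,-48.5+o),(-26,-48.5+o),(-26,0),(26,0))];print(z,q[:2])
    cv2.polylines(im,[np.int32([((u-x0+.5)*s,(v-y0+.5)*s) for u,v in q])],True,col,1)
cv2.imwrite('pics/c5.png',im)
E
```

```text
169.4 [array([220.93749102, 216.79868547]), array([225.45787086, 243.97420576])]
126.4 [array([222.82968358, 217.47479903]), array([227.16136235, 243.49435672])]
```

View pics/c5.png

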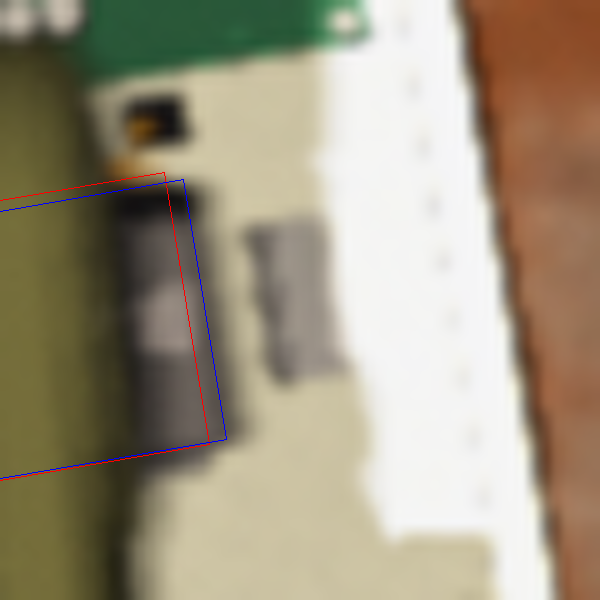

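```bash
python3 - <<'E'
from h import *
c=load('t3');g=cv2.cvtColor(c['image'],cv2.COLOR_RGB2GRAY).astype(np.float32)
t=np.array([438.7,97.2]);y=.176;R=np.array([[np.cos(y),-np.sin(y)],[np.sin(y),np.cos(y)]])
def S(px,py,z):
    q=np.array([proj(c,[*(t+R@(a,b)),z]) for a,b in zip(px,py)],np.float32);return cv2.remap(g,q[:,0][None],q[:,1][None],1)[0]
r=np.arange(-36,-18,1.);print('near',r[0],np.mean([S(r,0*r+k,169.4) for k in(-46,-45,-44,-43,-42)],0).round())
r=np.arange(18,36,1.);print('far',r[0],np.mean([S(r,0*r+k,169.4) for k in(-46,-45,-44)],0).round())
r=np.arange(-64,-40,1.)
for z in(169.4,126.4):print('end',z,r[0],np.mean([S(0*r+k,r,z) for k in(-20,-17,-14,-11)],0).round(), np.mean([S(0*r+k,r,z) for k in(0,3,-3,6)],0).round())
print(manip.read_state()['eef_pos'],manip.read_state()['eef_rot'])
E
```

```text
near -36.0 [194. 193. 189. 183. 167. 148. 128. 108.  92.  80.  80.  83.  88.  91.
  92.  92.  91.  90.]
far 18.0 [ 43.  32.  24.  23.  26.  41.  63.  92. 121. 138. 150. 147. 139. 112.
  87.  79.  75.  76.]
end 169.4 -64.0 [137. 142. 154. 167. 174. 175. 168. 156. 140. 123. 107.  93.  86.  85.
  89.  93.  97.  98.  97.  93.  89.  83.  76.  69.] [111. 119. 136. 156. 168. 171. 165. 154. 140. 124. 107.  95.  90.  95.
 105. 115. 123. 126. 127. 125. 119. 111. 102.  89.]
end 126.4 -64.0 [149. 143. 137. 138. 144. 156. 168. 175. 175. 168. 157. 143. 126. 110.
  96.  87.  85.  87.  91.  95.  98.  98.  96.  92.] [129. 120. 111. 111. 120. 137. 156. 168. 171. 166. 156. 142. 127. 111.
  98.  91.  93. 102. 112. 122. 128. 130. 130. 127.]
[438.62797585  97.89607339 150.44862767] [-3.13807398e+00 -6.38185020e-04  1.74938130e+00]
```

>>> move_arm(
  dp=[
    [3, 0, 0],
    [0, 0, -20],
    [0, 0, -25],
    [0, 0, -25],
    [0, 0, -20],
    [0, 0, -8],
    [0, 0, 0],
    [0, 0, 0],
  ],
  rotation=[
    [0, 0, -0.005],
    [0, 0, 0],
    [0, 0, 0],
    [0, 0, 0],
    [0, 0, 0],
    [0, 0, 0],
    [0, 0, 0],
    [0, 0, 0],
  ],
  hand=[0, 0, 0, 0, 0, 0, 0, 0],
)

```text
clock: 14.15
eef_pos: [443.4, 95.7, 55.1]
eef_rot: [3.141, 0.0, 1.739]
wrist_force: [0.6, 0.1, -6.1]
finger_gap: 52.0
finger_force: 35.0
```

```bash
cat >> h.py <<'E'
def avg(n=10):
    P=[]
    for _ in range(n): camera('top'); s=manip.read_state(); P.append(np.r_[s['eef_pos'],s['eef_rot'],s['wrist_force']])
    P=np.array(P); P[:,3]%=2*np.pi; return P.mean(0).round(3),P.std(0).round(2)
E
python3 -c "
from h import *
print(avg())"
```

```text
(array([ 4.43121e+02,  9.58380e+01,  5.47840e+01,  3.14100e+00,
        0.00000e+00,  1.74000e+00, -1.79000e-01,  6.20000e-02,
       -5.73900e+00]), array([0.15, 0.04, 0.22, 0.  , 0.  , 0.  , 0.5 , 0.56, 0.57]))
```

```bash
python3 - <<'E'
from h import *
c=snap('top','t4')
s=6;x0,y0,w,h=150,190,100,80
t=np.array([443.1,95.8]);y=.169;zt=54.8+19
R=np.array([[np.cos(y),-np.sin(y)],[np.sin(y),np.cos(y)]])
im=cv2.resize(c['image'][y0:y0+h,x0:x0+w],None,fx=8,fy=7.5,interpolation=2)[:,:,::-1].copy()
def dr(o,y,pts,z,col):
    R=np.array([[np.cos(y),-np.sin(y)],[np.sin(y),np.cos(y)]])
    q=[proj(c,[*(o+R@p),z]) for p in pts];cv2.polylines(im,[np.int32([((u-x0+.5)*8,(v-y0+.5)*7.5) for u,v in q])],True,col,1)
box=lambda a,b:[(a,-b),(-a,-b),(-a,b),(a,b)]
dr(t,y,box(26,48.5),zt,(0,0,255));dr(t,y,box(26,48.5),zt-43,(255,0,0))
dr(np.array([440,96]),.173,box(28,50.5),23,(0,200,0))
cv2.imwrite('pics/c6.png',im)
E
```

```text
(no output)
```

View pics/c6.png

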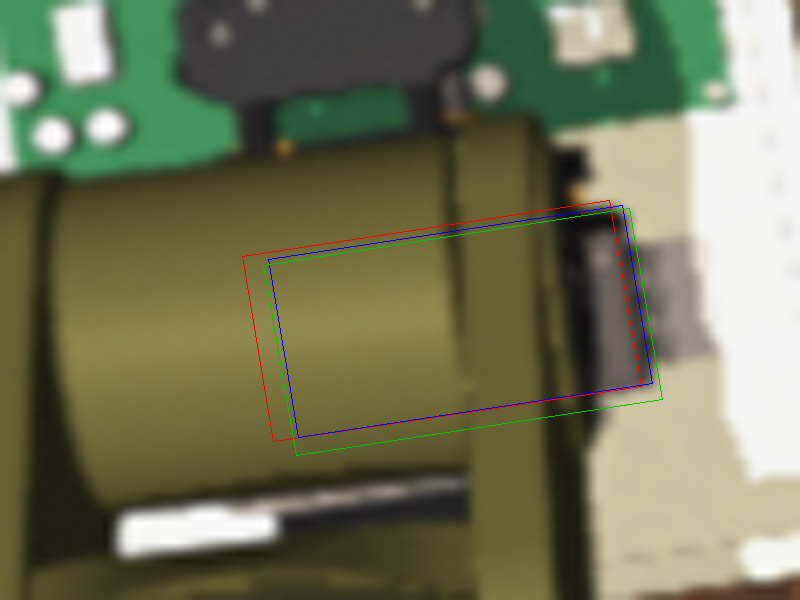

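>>> move_arm(
  dp=[
    [-2.7, 0.7, 0],
    [0, 0, 0],
    [0, 0, -4],
    [0, 0, -4],
    [0, 0, -3],
    [0, 0, -3],
    [0, 0, 0],
    [0, 0, 0],
  ],
  rotation=[
    [0, 0, 0.003],
    [0, 0, 0],
    [0, 0, 0],
    [0, 0, 0],
    [0, 0, 0],
    [0, 0, 0],
    [0, 0, 0],
    [0, 0, 0],
  ],
  hand=[0, 0, 0, 0, 0, 0, 0, 0],
)

```text
clock: 15.7
eef_pos: [440.3, 96.5, 40.5]
eef_rot: [3.142, -0.0, 1.743]
wrist_force: [-0.4, 0.3, -5.9]
finger_gap: 51.5
finger_force: 35.0
```

>>> move_arm(
  dp=[
    [0, 0, -4],
    [0, 0, -3],
    [0, 0, -3],
    [0, 0, -2],
    [0, 0, -1],
    [0, 0, 0],
    [0, 0, 0],
  ],
  rotation=[
    [0, 0, 0],
    [0, 0, 0],
    [0, 0, 0],
    [0, 0, 0],
    [0, 0, 0],
    [0, 0, 0],
    [0, 0, 0],
  ],
  hand=[0, 0, 0, 0, 0, 0, 0],
)

```text
clock: 16.58
eef_pos: [440.3, 96.5, 27.5]
eef_rot: [3.141, 0.0, 1.743]
wrist_force: [0.2, 0.5, -6.2]
finger_gap: 51.4
finger_force: 35.0
```

Almost seated, no load taken yet; a little further.

>>> move_arm(
  dp=[
    [0, 0, -0.5],
    [0, 0, -0.5],
    [0, 0, -0.5],
    [0, 0, 0],
    [0, 0, 0],
  ],
  rotation=[
    [0, 0, 0],
    [0, 0, 0],
    [0, 0, 0],
    [0, 0, 0],
    [0, 0, 0],
  ],
  hand=[0, 0, 0, 0, 0],
)

```text
clock: 17.2
eef_pos: [440.3, 96.5, 26.6]
eef_rot: [3.141, 0.0, 1.743]
wrist_force: [-4.7, -0.9, 8.2]
finger_gap: 52.0
finger_force: 35.0
```

>>> move_arm(
  dp=[
    [0, 0, 0.5],
    [0, 0, 0],
    [0, 0, 0],
    [0, 0, 0],
    [0, 0, 0],
    [0, 0, 20],
    [0, 0, 30],
    [0, 0, 40],
    [0, 0, 50],
    [0, 0, 50],
  ],
  rotation=[
    [0, 0, 0],
    [0, 0, 0],
    [0, 0, 0],
    [0, 0, 0],
    [0, 0, 0],
    [0, 0, 0],
    [0, 0, 0],
    [0, 0, 0],
    [0, 0, 0],
    [0, 0, 0],
  ],
  hand=[0.7, 0.7, 0.7, 0.7, 0.7, 0.7, 0.7, 0.7, 0.7, 0.7],
)

```text
clock: 18.45
eef_pos: [439.9, 96.5, 218.1]
eef_rot: [-3.142, -0.0, 1.743]
wrist_force: [0.9, 0.9, -0.1]
finger_gap: 65.6
finger_force: 0.0
```

>>> move_arm(
  dp=[
    [-6, -28, 20],
    [-6, -28, 20],
    [-6, -28, 20],
    [-6, -28, 20],
    [-6, -28, 20],
    [-6, -28, 20],
    [-6, -28, 20],
    [-6, -28, 20],
    [-6, -28, 20],
    [0, -28, 20],
  ],
  rotation=[
    [0, 0, -0.157],
    [0, 0, -0.157],
    [0, 0, -0.157],
    [0, 0, -0.157],
    [0, 0, -0.157],
    [0, 0, -0.157],
    [0, 0, -0.157],
    [0, 0, -0.157],
    [0, 0, -0.157],
    [0, 0, -0.157],
  ],
  hand=[0.4, 0.4, 0.4, 0.4, 0.4, 0.4, 0.4, 0.4, 0.4, 0.4],
)

```text
clock: 19.7
eef_pos: [385.8, -184.3, 417.3]
eef_rot: [3.141, -0.0, 0.167]
wrist_force: [0.5, 0.4, 1.0]
finger_gap: 37.6
finger_force: 0.0
```

```bash
python3 - <<'E'
from h import *
c=snap('top','t5')
x0,y0,w,h=110,150,160,120;s=5
im=cv2.resize(c['image'][y0:y0+h,x0:x0+w],None,fx=s,fy=s,interpolation=2)[:,:,::-1].copy()
def dr(o,y,pts,z,col):
    R=np.array([[np.cos(y),-np.sin(y)],[np.sin(y),np.cos(y)]])
    q=[proj(c,[*(o+R@p),z]) for p in pts];cv2.polylines(im,[np.int32([((u-x0+.5)*s,(v-y0+.5)*s) for u,v in q])],True,col,1)
box=lambda a,b:[(a,-b),(-a,-b),(-a,b),(a,b)]
dr(np.array([440,96]),.173,box(26,48.5),46,(0,200,0))
cv2.imwrite('pics/c7.png',im);print(avg(4)[0])
E
```

```text
[ 3.86217e+02 -1.83935e+02  4.16463e+02  3.14100e+00 -0.00000e+00
  1.72000e-01 -3.17000e-01 -1.10000e-02 -2.16000e-01]
```

View pics/c7.png

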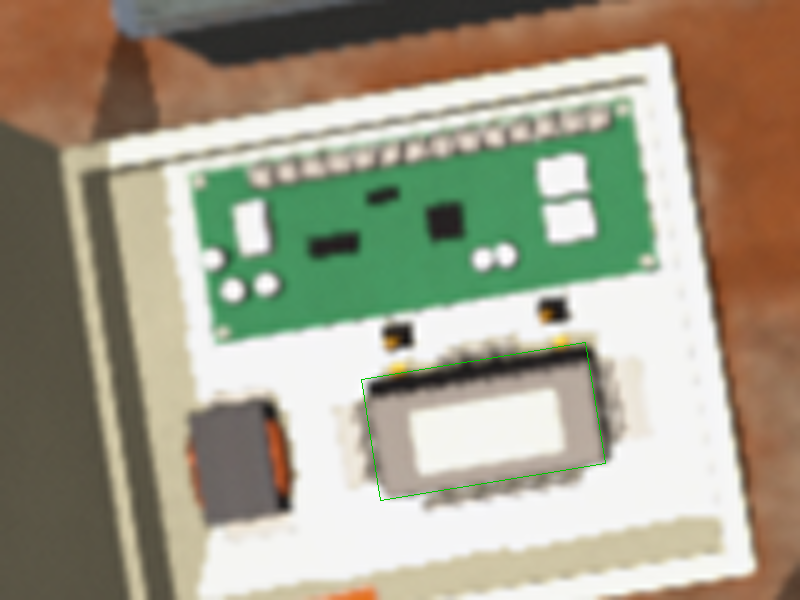

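The battery sits inside the four tabs, on the predicted outline, with its terminals towards the springs. Going back to the handle.

>>> move_arm(
  dp=[
    [5, 46, 0],
    [5, 46, 0],
    [5, 46, 0],
    [5, 46, 0],
    [5, 46, 0],
    [5, 46, 0],
    [5, 46, 0],
    [5, 46, 0],
    [5, 46, 0],
    [3, 46, 0],
  ],
  rotation=[
    [0, 0, 0],
    [0, 0, 0],
    [0, 0, 0],
    [0, 0, 0],
    [0, 0, 0],
    [0, 0, 0],
    [0, 0, 0],
    [0, 0, 0],
    [0, 0, 0],
    [0, 0, 0],
  ],
  hand=[0.4, 0.4, 0.4, 0.4, 0.4, 0.4, 0.4, 0.4, 0.4, 0.4],
)

```text
clock: 21.2
eef_pos: [433.2, 278.8, 415.8]
eef_rot: [3.141, 0.001, 0.176]
wrist_force: [0.1, -0.3, 0.6]
finger_gap: 37.5
finger_force: 0.0
```

```bash
python3 -c "
from h import *
print(avg(4)[0])
snap('scene','s6')"
```

```text
[ 4.33164e+02  2.79705e+02  4.15027e+02  3.14100e+00  2.00000e-03
  1.78000e-01  4.13000e-01  9.79000e-01 -6.18000e-01]
```

>>> move_arm(
  dp=[
    [0.5, 14.5, 0],
    [0, 0, 0],
    [0, 0, -15],
    [0, 0, -20],
    [0, 0, -15],
    [0, 0, -10],
    [0, 0, 0],
  ],
  rotation=[
    [0, 0, -0.003],
    [0, 0, 0],
    [0, 0, 0],
    [0, 0, 0],
    [0, 0, 0],
    [0, 0, 0],
    [0, 0, 0],
  ],
  hand=[0.4, 0.4, 0.4, 0.4, 0.4, 0.4, 0.4],
)

```text
clock: 22.32
eef_pos: [434.6, 290.9, 355.9]
eef_rot: [3.141, 0.001, 0.17]
wrist_force: [0.5, -0.4, -0.2]
finger_gap: 37.7
finger_force: 0.0
```

>>> move_arm(
  dp=[
    [0, 0, -8],
    [0, 0, -8],
    [0, 0, -8],
    [0, 0, -8],
    [0, 0, 0],
  ],
  rotation=[
    [0, 0, 0],
    [0, 0, 0],
    [0, 0, 0],
    [0, 0, 0],
    [0, 0, 0],
  ],
  hand=[0.4, 0.4, 0.4, 0.4, 0.4],
)

```text
clock: 22.95
eef_pos: [434.6, 291.0, 323.8]
eef_rot: [3.141, 0.001, 0.17]
wrist_force: [-0.1, 0.6, 0.0]
finger_gap: 37.6
finger_force: 0.0
```

>>> move_arm(
  dp=[
    [0, 1, -1],
    [0, 0, 0],
    [0, 0, 0],
    [0, 0, 0],
    [0, 0, 0],
  ],
  rotation=[
    [0, 0, 0],
    [0, 0, 0],
    [0, 0, 0],
    [0, 0, 0],
    [0, 0, 0],
  ],
  hand=[0, 0, 0, 0, 0],
  newtons=15,
)

```text
clock: 23.58
eef_pos: [434.8, 292.2, 323.7]
eef_rot: [-3.141, -0.0, 0.17]
wrist_force: [-0.2, 1.4, 2.4]
finger_gap: 9.4
finger_force: 15.0
```

```bash
python3 - <<'E'
from h import *
y=.173
f=lambda t:np.array([130-242*np.cos(t)+50*np.sin(t),92+242*np.sin(t)+50*np.cos(t)])
T=np.linspace(1.55,0,37);prev=f(T[0])
for i in range(1,37):
    d=f(T[i])-prev;prev=f(T[i]);print([float(round(-np.sin(y)*d[0],1)),float(round(np.cos(y)*d[0],1)),float(round(d[1],1))],end=', ')
    if i%9==0:
        p=f(T[i]);print(T[i].round(2),(465-np.sin(y)*p[0],126+np.cos(y)*p[0],p[1]))
print(f(1.55)@[0,1],126+np.cos(y)*f(1.55)[0],avg(3)[0])
E
```

```text
[1.8, -10.3, 1.7], [1.8, -10.4, 1.3], [1.8, -10.5, 0.8], [1.8, -10.5, 0.3], [1.8, -10.5, -0.1], [1.8, -10.5, -0.6], [1.8, -10.4, -1.0], [1.8, -10.4, -1.5], [1.8, -10.3, -1.9], 1.16 (np.float64(451.26254631259036), np.float64(204.61346842983943), np.float64(333.95957295872506))
[1.8, -10.2, -2.4], [1.8, -10.1, -2.8], [1.7, -10.0, -3.3], [1.7, -9.8, -3.7], [1.7, -9.7, -4.1], [1.7, -9.5, -4.5], [1.6, -9.3, -5.0], [1.6, -9.1, -5.4], [1.5, -8.8, -5.7], 0.78 (np.float64(466.3605963060159), np.float64(118.21389952005691), np.float64(297.0523419366746))
[1.5, -8.6, -6.1], [1.5, -8.3, -6.5], [1.4, -8.0, -6.9], [1.3, -7.7, -7.2], [1.3, -7.4, -7.5], [1.2, -7.1, -7.8], [1.2, -6.7, -8.1], [1.1, -6.4, -8.4], [1.1, -6.0, -8.7], 0.39 (np.float64(477.9385300841536), np.float64(51.958423631931964), np.float64(229.73857152242445))
[1.0, -5.7, -9.0], [0.9, -5.3, -9.2], [0.9, -4.9, -9.4], [0.8, -4.5, -9.6], [0.7, -4.1, -9.8], [0.6, -3.6, -10.0], [0.6, -3.2, -10.1], [0.5, -2.8, -10.3], [0.4, -2.3, -10.4], 0.0 (np.float64(484.27949381261067), np.float64(15.67184802449782), np.float64(142.0))
334.987412323979 298.3452216031942 [ 4.34771e+02  2.92160e+02  3.23663e+02  3.14200e+00 -0.00000e+00
  1.70000e-01 -4.81000e-01  2.24000e+00  2.90100e+00]
```

>>> move_arm(
  dp=[
    [0.9, -5, 0.5],
    [1.8, -10.5, 1],
    [1.8, -10.5, 0.8],
    [1.8, -10.5, 0.3],
    [1.8, -10.5, -0.1],
    [1.8, -10.5, -0.6],
    [1.8, -10.5, -1],
    [1.8, -10.5, -1.5],
    [1.8, -10, -2],
  ],
  rotation=[
    [0, 0, 0],
    [0, 0, 0],
    [0, 0, 0],
    [0, 0, 0],
    [0, 0, 0],
    [0, 0, 0],
    [0, 0, 0],
    [0, 0, 0],
    [0, 0, 0],
  ],
  hand=[0, 0, 0, 0, 0, 0, 0, 0, 0],
)

```text
clock: 24.85
eef_pos: [450.0, 202.7, 320.5]
eef_rot: [3.141, 0.001, 0.17]
wrist_force: [0.3, 0.1, 1.7]
finger_gap: 9.2
finger_force: 15.0
```

>>> move_arm(
  dp=[
    [1.8, -10, -2.4],
    [1.8, -10, -2.8],
    [1.7, -10, -3.3],
    [1.7, -10, -3.7],
    [1.7, -9.5, -4.1],
    [1.7, -9.5, -4.5],
    [1.6, -9, -5],
    [1.6, -9, -5.4],
    [1.5, -8.5, -5.7],
  ],
  rotation=[
    [0, 0, 0],
    [0, 0, 0],
    [0, 0, 0],
    [0, 0, 0],
    [0, 0, 0],
    [0, 0, 0],
    [0, 0, 0],
    [0, 0, 0],
    [0, 0, 0],
  ],
  hand=[0, 0, 0, 0, 0, 0, 0, 0, 0],
  newtons=20,
)

```text
clock: 25.98
eef_pos: [465.2, 117.4, 283.6]
eef_rot: [3.142, 0.0, 0.17]
wrist_force: [-3.1, -0.5, -1.0]
finger_gap: 9.1
finger_force: 20.0
```

>>> move_arm(
  dp=[
    [1.5, -8.5, -6.1],
    [1.5, -8, -6.5],
    [1.4, -8, -6.9],
    [1.3, -7.7, -7.2],
    [1.3, -7.4, -7.5],
    [1.2, -7, -7.8],
    [1.2, -6.7, -8.1],
    [1.1, -6.4, -8.4],
    [1.1, -6, -8.7],
  ],
  rotation=[
    [0, 0, 0],
    [0, 0, 0],
    [0, 0, 0],
    [0, 0, 0],
    [0, 0, 0],
    [0, 0, 0],
    [0, 0, 0],
    [0, 0, 0],
    [0, 0, 0],
  ],
  hand=[0, 0, 0, 0, 0, 0, 0, 0, 0],
)

```text
clock: 27.1
eef_pos: [476.9, 51.9, 216.1]
eef_rot: [3.142, -0.0, 0.17]
wrist_force: [-0.7, 0.3, -1.9]
finger_gap: 9.6
finger_force: 20.0
```

>>> move_arm(
  dp=[
    [1, -5.7, -9],
    [0.9, -5.3, -9.2],
    [0.9, -4.9, -9.4],
    [0.8, -4.5, -9.6],
    [0.7, -4, -9.8],
    [0.6, -3.6, -10],
    [0.6, -3.2, -10],
    [0.4, -2.2, -8],
    [0.2, -1.2, -5],
    [0, 0, 0],
  ],
  rotation=[
    [0, 0, 0],
    [0, 0, 0],
    [0, 0, 0],
    [0, 0, 0],
    [0, 0, 0],
    [0, 0, 0],
    [0, 0, 0],
    [0, 0, 0],
    [0, 0, 0],
    [0, 0, 0],
  ],
  hand=[0, 0, 0, 0, 0, 0, 0, 0, 0, 0],
)

```text
clock: 28.35
eef_pos: [483.0, 16.9, 136.0]
eef_rot: [3.14, 0.0, 0.17]
wrist_force: [2.5, -9.0, -4.1]
finger_gap: 9.2
finger_force: 20.0
```

>>> move_arm(
  dp=[
    [0, -1, -2],
    [0, -0.5, -2],
    [0, 0, -2],
    [0, 0, -1.5],
    [0, 0, 0],
  ],
  rotation=[
    [0, 0, 0],
    [0, 0, 0],
    [0, 0, 0],
    [0, 0, 0],
    [0, 0, 0],
  ],
  hand=[0, 0, 0, 0, 0],
)

```text
clock: 28.98
eef_pos: [483.3, 15.3, 129.2]
eef_rot: [3.14, -0.001, 0.17]
wrist_force: [4.5, -10.9, -3.1]
finger_gap: 9.5
finger_force: 20.0
```

>>> move_arm(
  dp=[
    [0, -0.5, -1],
    [0, 0, -1],
    [0, 0, -1],
    [0, 0, 0],
  ],
  rotation=[
    [0, 0, 0],
    [0, 0, 0],
    [0, 0, 0],
    [0, 0, 0],
  ],
  hand=[0, 0, 0, 0],
)

```text
clock: 29.48
eef_pos: [483.4, 14.7, 126.3]
eef_rot: [3.14, -0.001, 0.17]
wrist_force: [4.5, -11.5, -1.0]
finger_gap: 9.4
finger_force: 20.0
```

>>> move_arm(
  dp=[
    [0, 0, -1],
    [0, 0, -1],
    [0, 0, 0],
  ],
  rotation=[
    [0, 0, 0],
    [0, 0, 0],
    [0, 0, 0],
  ],
  hand=[0, 0, 0],
)

```text
clock: 29.85
eef_pos: [483.5, 14.4, 124.5]
eef_rot: [3.139, -0.001, 0.17]
wrist_force: [3.5, -14.1, 1.0]
finger_gap: 9.3
finger_force: 20.0
```

>>> move_arm(
  dp=[
    [0, -1, -1],
    [0, -0.5, -1.5],
    [0, 0, -1.5],
    [0, 0, 0],
  ],
  rotation=[
    [0, 0, 0],
    [0, 0, 0],
    [0, 0, 0],
    [0, 0, 0],
  ],
  hand=[0, 0, 0, 0],
)

```text
clock: 30.35
eef_pos: [484.6, 14.5, 122.7]
eef_rot: [3.141, -0.006, 0.17]
wrist_force: [-1.1, -0.1, 22.6]
finger_gap: 9.2
finger_force: 20.0
```

```bash
python3 - <<'E'
from h import *
c=snap('scene','s7');g=lambda f:cv2.cvtColor(load(f)['image'],cv2.COLOR_RGB2GRAY)
A=g('s1');B=g('s7')  # s1: shut, arm at the handle
# black label and near-door edge region on door
t=A[280:320,185:250]
for f in('s7',):
    r=cv2.matchTemplate(g(f)[265:335,170:265],t,cv2.TM_CCOEFF_NORMED);print(cv2.minMaxLoc(r))
# free-edge/keyhole region near handle left post
t=A[205:250,225:250]; r=cv2.matchTemplate(B[190:265,210:265],t,cv2.TM_CCOEFF_NORMED);print(cv2.minMaxLoc(r))
t=A[225:260,300:335]; r=cv2.matchTemplate(B[210:275,285:350],t,cv2.TM_CCOEFF_NORMED);print(cv2.minMaxLoc(r))
E
```

```text
(-0.17305724322795868, 0.9998236298561096, (30, 6), (15, 15))
(0.09887340664863586, 0.9926575422286987, (0, 0), (15, 15))
(-0.4219993054866791, 0.9966612458229065, (7, 3), (15, 15))
```

The image match against the shut-door picture shows zero shift, and the downward push now meets resistance: the door is shut. Releasing.

>>> move_arm(
  dp=[
    [0, 0, 1.5],
    [0, 0, 0],
    [0, 0, 0],
    [0, 0, 0],
    [0, 0, 10],
    [0, 0, 25],
    [0, 0, 40],
    [0, 0, 40],
    [0, 0, 0],
    [0, 0, 0],
  ],
  rotation=[
    [0, 0, 0],
    [0, 0, 0],
    [0, 0, 0],
    [0, 0, 0],
    [0, 0, 0],
    [0, 0, 0],
    [0, 0, 0],
    [0, 0, 0],
    [0, 0, 0],
    [0, 0, 0],
  ],
  hand=[0.6, 0.6, 0.6, 0.6, 0.6, 0.6, 0.6, 0.6, 0.6, 0.6],
)

```text
clock: 31.65
eef_pos: [482.5, 14.3, 236.3]
eef_rot: [-3.141, 0.001, 0.17]
wrist_force: [0.1, 0.6, -0.7]
finger_gap: 56.0
finger_force: 0.0
```

```bash
python3 - <<'E'
from h import *
snap('scene','s8');g=lambda f:cv2.cvtColor(load(f)['image'],cv2.COLOR_RGB2GRAY)
A=g('scene0');B=g('s8')
for a,b,c,d in((280,320,185,250),(225,260,300,335),(205,250,225,250)):
    r=cv2.matchTemplate(B[a-15:b+15,c-15:d+15],A[a:b,c:d],cv2.TM_CCOEFF_NORMED);print(cv2.minMaxLoc(r)[1::2])
print(avg(2)[0])
E
```

```text
(0.9996060729026794, (15, 15))
(0.9379233121871948, (14, 15))
(0.8923436999320984, (15, 15))
[ 4.82434e+02  1.42440e+01  2.35771e+02  3.14200e+00  2.00000e-03
  1.70000e-01 -6.80000e-02  8.25000e-01  2.70000e-01]
```

```bash
python3 -c "
from cell import manip
print(manip.sign_off())"
```

```text
the job is handed in; nothing more can be done
None
```

The battery is in its bay with its terminals towards the board, the door is shut again, and I handed the job in at about 32 s of the 72 s allowed; no verdict was returned.

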